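# Free the stuck red parts cup

## Task

The red parts cup has stuck inside its steel holder. Grip it by its rim, twist it about an eighth of a turn to break it loose, pull it straight up out of the holder, and stand it upright in the empty bay of the aluminium parts tray. Leave the blue cup stuck where it is.

Things in the scene. Friction and masses are not known exactly. Their poses are not given: they have to be found in the camera images.
- red_cup_mid (a point): Centre, half-way up, of the red cup: 90 mm tall, 120 g, z up; top 46 mm straight, 60 mm across outside, wall 3 mm; narrower solid foot. It stands 52 mm above its holder's rim. At the start its foot is caught (2 mm upward play) by dents along its x, white-striped: turned 30 to 150 degrees either way it lifts. Rubber grips the foot: turning takes up to 0.4 Nm, the first 10 mm of pull up to 15 N.
- red_holder_floor (a point): Centre of the inner floor of the steel holder the red cup is stuck in, 4 mm above the bench, fixed to it by a magnetic base (disc 90 mm across). Outside 74 mm, inside 66 mm across; rim 38 mm above this point. z up; x points to one of the two inner dents that catch the cup (yellow marks on the rim).
- blue_cup_mid (a point): Centre, half-way up, of a blue plastic cup, otherwise the same as the red one and stuck in the same kind of holder. To be left alone.
- bay (a point): Centre of the floor of the empty bay, 5 mm above the bench, of the open two-bay aluminium tray (226 x 116 mm, walls 18 mm high, 4 mm thick, fixed). The bay is about 107 x 108 mm inside. z up; x points along the tray away from the other bay, whose centre lies 111 mm off along -x and which holds a brass standoff 35 mm tall.
Mind the look-alikes: they are no part of the job. What is meant by the part that bears red_cup_mid is not green or turquoise, and is the larger of those in its own colour.

How it is judged:
On the way, in this order (a step that is already met when the one before it is completed fails the run):
1. the red cup has been turned at least 17 degrees while still down in its holder (angle between the x axis of red_cup_mid and the x axis of red_holder_floor, either way round above 0.3 rad and z of red_cup_mid in the frame of red_holder_floor below 0.06 m).
2. the red cup has been pulled clear above the holder (z of red_cup_mid in the frame of red_holder_floor above 0.085 m).
At the end, for the whole second after the job is handed in: The red cup stands upright (within 7 degrees) on the floor of the empty tray bay, its centre within 36 mm of the bay's centre; the blue cup is still in its holder, within 15 mm of where it was (horizontal distance between red_cup_mid and bay below 0.036 m and z of red_cup_mid in the frame of bay between 0.04 and 0.05 m and angle between red_cup_mid's own z axis and vertical below 0.12 rad and distance of blue_cup_mid from where it was at the start of the episode below 0.015 m); the robot touches nothing.
It fails at once if the blue cup is pulled up or knocked: moved by more than 15 mm (distance of blue_cup_mid from where it was at the start of the episode above 0.015 m).
It also fails if it takes over 45 s, if anything falls off the work surface, if the arm or the gripper's body presses on something with over 40 N, if the wrist force passes 120 N, or if a joint passes its speed limit or range.

## Robot

A 6-joint arm with a two-finger parallel gripper is mounted at the origin on the work surface. World frame = base frame: x ahead of the robot, y to its left, z up, the work surface at z = 0. Lengths are in m, angles in rad, forces in N, time in s.
With the tool pointing down it reaches from about 0.325 to 0.925 m from the base axis. Payload 3.1 kg.
Tool frame: the origin (TCP) lies at the very end of the fingers, on their centre line; the grasp point (between the pads) lies bot.tcp_to_grasp behind it (bot.tcp_to_grasp is the distance from the TCP to the grasp point, in m); z points along the fingers, x is the direction in which the jaws open and shut, and the axes are right-handed (so a half turn about z gives the same grasp; the last joint's range is limited). The gripper opens to 85 mm and grips with 20 to 120 N. Pads are 22 mm wide; open, the fingers measure 114 mm over their backs; the gripper's body (76 mm by 85 mm) begins 54 mm behind the grasp point. The pads swing forward as they close: fully open they stand 13 mm farther back than shut.
Start: joints at [1.104, 0.217, 1.613, -0, 1.311, -0.112], TCP at [0.217, 0.586, 0.231] pointing down, gripper open.
Joint ranges: [-2.75, 2.75], [-0.78, 2.1], [0.31, 2.55], [-1.13, 4.27], [0.13, 2.63], [-2.58, 2.58]. Speed limits (rad/s): [2.79, 2.79, 3.14, 3.14, 3.14, 3.14].

## Interface

Orientations are given as a unit quaternion [x, y, z, w].
In Python, from rig import bot gives the robot as it stands.
- The arm moves only by the shell command python3 -m creep 'ROWS' [FORCE]. ROWS is JSON, one flat list of numbers, 5 for each row, row after row: the closure, from 0 (fully open) to 1 (shut), then the shift along the tool's x, y, z each as a share of 500 mm, from -1 to 1, then the turn about the tool's z as a share of 45 degrees, from -1 to 1. In form: [claw, tx, ty, tz, roll, claw, tx, ty, tz, roll, ...]. A call has exactly 10 rows; each row is the pose to reach, as a shift and turn from the pose commanded when the call began, along the tool's axes at that moment; what a row does not reach only later rows make up. A row lasts 1/12 s, in which the tool goes at most 41.7 mm and 7.16 degrees, less where a joint would pass 70% of its speed; a pose out of reach is approached as far as the arm can. A call with a number of a shift or a turn outside -1 to 1 is refused whole. A call with a gripper value outside its range is refused whole. The fingers move at their own pace and stop on an object; FORCE is the grip in N (left out, the last holds). Time passes only in rows, so rows that repeat a pose let the fingers close, or fill a call up. It gives the time, the measured TCP pose, the force and the opening at its end, in the units of the state.
- bot.observe(): the state, without advancing time (a new reading comes with each control period).
- bot.capture(name): name is "side" or "top" or "wrist"; returns a dict with "image" (480x640x3 uint8, blue, green, red), "range_z" (480x640 float32, m along the optical axis (not along the pixel's ray), 0 where there is no reading), "mtx" (3x3 intrinsics, pixels), "origin" and "rotation" of the camera in the world. Camera axes: x right, y up, looking along -z (the intrinsics and any distortion apply to the point x, -y, -z); pixel columns grow to the right and rows downward; lengths in m; the calibration is good to about 2 mm. A picture is of the moment at which its call begins.
- bot.sign_off(): hands the job in, once; it reports no verdict.
The state is a dict: "clock": time; "qpos": joint angles; "joint_velocities": joint speeds; "effort": joint torques, N m; "tool_pos": TCP position; "tool_rot": TCP orientation; "contact_force": force on the tool from outside, world axes, zero at the start; "ft_torque": the same for the moment, N m; "opening": finger opening in m.
Only numpy, scipy, OpenCV 4.12 (cv2) and the standard library are available. Lean on these libraries where they do the work, as an engineer would, in place of code of your own. Each camera call takes 0.05 s, during which the arm holds its last target.

## Working session

There is one attempt and no reset: what is moved stays moved. The work goes in short steps, Python scripts to look and compute and a shell command to move; the robot and the scene stay as the last step left them, time stands still between calls to the robot, and variables do not carry over. Pictures are saved under pics/ and viewed, and the job is handed in when it is done.

```bash
ls; mkdir -p pics; python3 - <<'E'
from rig import bot
import cv2,numpy as np
print(bot.observe(), bot.tcp_to_grasp)
for n in ["side","top","wrist"]:
    c=bot.capture(n); cv2.imwrite(f"pics/{n}0.png",c["image"]); np.savez(f"{n}0.npz",**c)
    print(n,c["mtx"].tolist(),c["origin"],c["rotation"],c.keys())
E
```

```text
pics
{'clock': 0.0, 'qpos': array([ 1.10377764e+00,  2.17758691e-01,  1.61493541e+00, -2.21789164e-06,
        1.31133416e+00, -1.12225564e-01]), 'joint_velocities': array([ 0.00138774,  0.00033016,  0.00123879,  0.00137575,  0.00121743,
       -0.000329  ]), 'effort': array([ 1.82536896e-03, -3.96834469e+01, -3.03859806e+01,  9.36005654e-05,
        9.63346451e-03,  9.08495466e-07]), 'tool_pos': array([0.21674248, 0.58533208, 0.22996482]), 'tool_rot': array([ 8.20790425e-01,  5.71228146e-01, -1.07066748e-03,  5.80267773e-04]), 'contact_force': array([-0.12606078, -0.07439992,  0.16903317]), 'ft_torque': array([ 0.02898265,  0.00559604, -0.00414525]), 'opening': 0.08525919483029344} 0.0187
side [[504.62717936963577, 0.0, 315.56318340262845], [0.0, 504.62717936963577, 239.43181189253096], [0.0, 0.0, 1.0]] [0.48585014 0.66701036 0.53331193] [-0.01383421  0.45749878  0.88791524 -0.04593469] dict_keys(['image', 'range_z', 'mtx', 'origin', 'rotation'])
top [[472.63589714864287, 0.0, 311.267170883611], [0.0, 472.63589714864287, 236.25202791867974], [0.0, 0.0, 1.0]] [0.43363667 0.0121058  0.9247629 ] [ 0.03798531 -0.03863342 -0.69630822  0.71569507] dict_keys(['image', 'range_z', 'mtx', 'origin', 'rotation'])
wrist [[386.04897560818404, 0.0, 315.18295558364673], [0.0, 386.04897560818404, 240.28771187700207], [0.0, 0.0, 1.0]] [0.14377956 0.61209089 0.37229919] [-0.12729333 -0.08714356  0.56461463  0.81080992] dict_keys(['image', 'range_z', 'mtx', 'origin', 'rotation'])
```

View pics/top0.png

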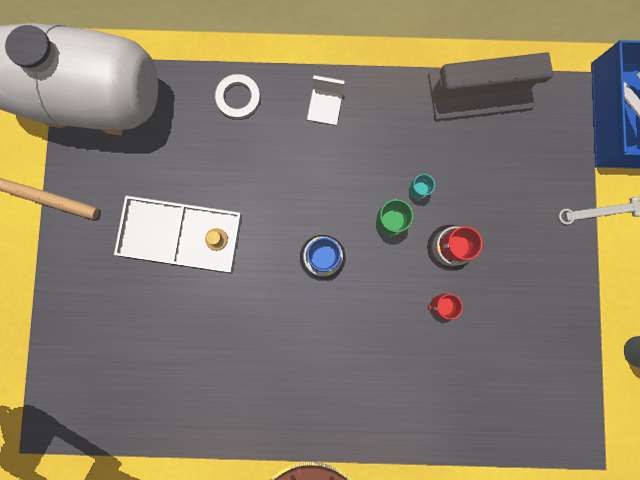

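View pics/side0.png

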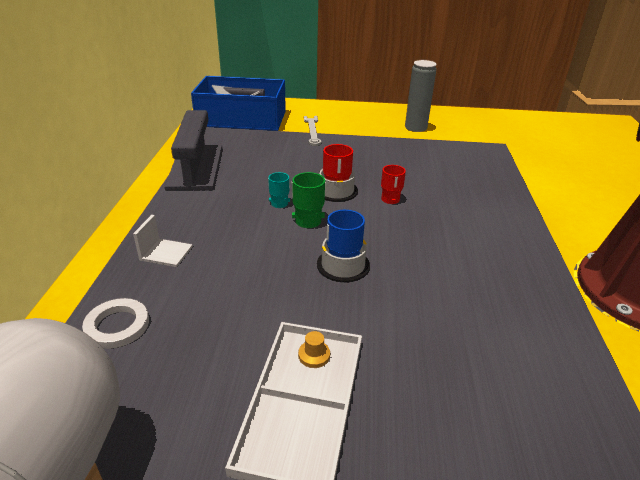

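View pics/wrist0.png

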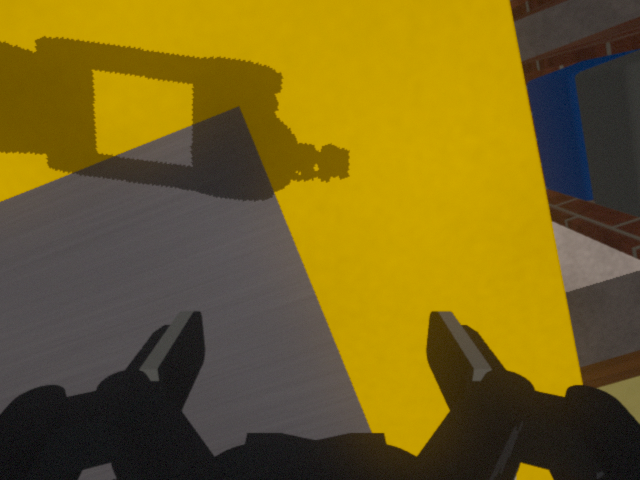

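```bash
cat > h.py <<'E'
import numpy as np,cv2
from scipy.spatial.transform import Rotation as R
from scipy.optimize import least_squares
def cloud(c):
    K=c["mtx"];z=c["range_z"];v,u=np.mgrid[0:480,0:640]
    p=np.stack([(u-K[0,2])/K[0,0]*z,-(v-K[1,2])/K[1,1]*z,-z],-1)
    return p@R.from_quat(c["rotation"]).as_matrix().T+c["origin"]
def plane(c,uv,h):
    K=c["mtx"];uv=np.atleast_2d(np.asarray(uv,float))
    d=np.stack([(uv[:,0]-K[0,2])/K[0,0],-(uv[:,1]-K[1,2])/K[1,1],-np.ones(len(uv))],-1)@R.from_quat(c["rotation"]).as_matrix().T
    return c["origin"]+d*((h-c["origin"][2])/d[:,2])[:,None]
def circ(p):
    r=least_squares(lambda a:np.hypot(p[:,0]-a[0],p[:,1]-a[1])-a[2],[*p.mean(0)[:2],.03],loss="soft_l1",f_scale=.001)
    return r.x,np.sqrt(np.mean(r.fun**2))
def mask(im,lo,hi):
    h=cv2.cvtColor(im,cv2.COLOR_BGR2HSV);return cv2.inRange(h,np.array(lo),np.array(hi))>0
E
python3 - <<'E'
from h import *
for n in ["top","side"]:
    c=dict(np.load(n+"0.npz"));P=cloud(c);im=c["image"]
    red=mask(im,(0,150,80),(6,255,255))|mask(im,(174,150,80),(180,255,255))
    for nm,m in dict(red=red,blue=mask(im,(105,120,60),(120,255,255)),green=mask(im,(50,120,40),(75,255,255)),turq=mask(im,(84,100,60),(96,255,255))).items():
        k,l,s,ce=cv2.connectedComponentsWithStats(m.astype(np.uint8))
        for i in range(1,k):
            if s[i,4]>150 :
                q=P[(l==i)&(c["range_z"]>0)]
                if len(q)<50 or np.abs(q).max()>1.2: continue
                zt=np.percentile(q[:,2],98);r=q[q[:,2]>zt-.004]
                cc,e=circ(r)
                # contour ray-cast to plane
                cn=max(cv2.findContours((l==i).astype(np.uint8),0,1)[0],key=cv2.contourArea)[:,0]
                print(n,nm,ce[i].round(),s[i,4],"ztop",zt.round(4),"rim",cc.round(4),"rms",e.round(4),len(r))
    if n=="top":
        for uv in [(126,198),(240,213),(232,271),(116,255),(184,207),(177,264),(150,230),(215,238)]: print(uv,plane(c,uv,.018)[0].round(3),P[uv[1],uv[0]].round(3))
        cv2.imwrite("pics/crop_red.png",cv2.resize(im[160:330,370:510],None,fx=4,fy=3.5,interpolation=2)[:600])
        cv2.imwrite("pics/crop_tray.png",cv2.resize(im[180:290,100:260],None,fx=5,fy=5,interpolation=2))
    else: cv2.imwrite("pics/crop_reds.png",cv2.resize(im[135:285,260:420],None,fx=4,fy=4,interpolation=2))
E
```

```text
top red [462. 244.] 908 ztop 0.095 rim [ 0.5199 -0.26    0.0282] rms 0.001 156
top red [447. 306.] 592 ztop 0.0692 rim [ 0.4071 -0.2393  0.0214] rms 0.0007 98
top blue [616. 106.] 5239 ztop 0.0899 rim [ 0.7938 -1.5459  0.9943] rms 0.0073 470
top blue [324. 255.] 810 ztop 0.0952 rim [ 0.4931 -0.0099  0.028 ] rms 0.0008 137
top green [394. 219.] 459 ztop 0.0911 rim [ 0.5664 -0.1384  0.0279] rms 0.0007 96
top turq [421. 186.] 479 ztop 0.0621 rim [ 0.6305 -0.1945  0.0192] rms 0.0007 72
(126, 198) [0.597 0.375 0.018] [0.597 0.375 0.018]
(240, 213) [0.574 0.152 0.018] [0.574 0.152 0.019]
(232, 271) [0.461 0.162 0.018] [0.462 0.165 0.002]
(116, 255) [0.486 0.386 0.018] [ 0.487  0.394 -0.001]
(184, 207) [0.583 0.261 0.018] [0.583 0.263 0.013]
(177, 264) [0.472 0.268 0.018] [0.472 0.27  0.011]
(150, 230) [0.536 0.324 0.018] [0.537 0.328 0.006]
(215, 238) [0.524 0.198 0.018] [0.522 0.193 0.04 ]
side red [337. 161.] 947 ztop 0.0942 rim [ 0.521  -0.2575  0.0284] rms 0.0016 140
side red [392. 183.] 767 ztop 0.0679 rim [ 0.4083 -0.2371  0.0216] rms 0.0013 109
side red [606. 291.] 1001 ztop 0.0185 rim [-0.0017 -0.0015  0.0781] rms 0.0049 163
side blue [345. 233.] 1551 ztop 0.0938 rim [ 0.4939 -0.0074  0.0282] rms 0.0011 234
side green [308. 199.] 1616 ztop 0.0901 rim [ 0.5672 -0.1358  0.0283] rms 0.0015 180
side turq [279. 189.] 667 ztop 0.0613 rim [ 0.6316 -0.192   0.0193] rms 0.0014 87
```

View pics/crop_red.png

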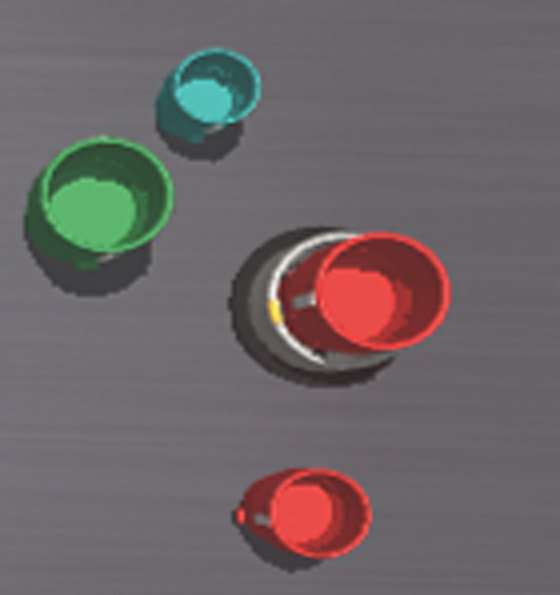

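View pics/crop_reds.png

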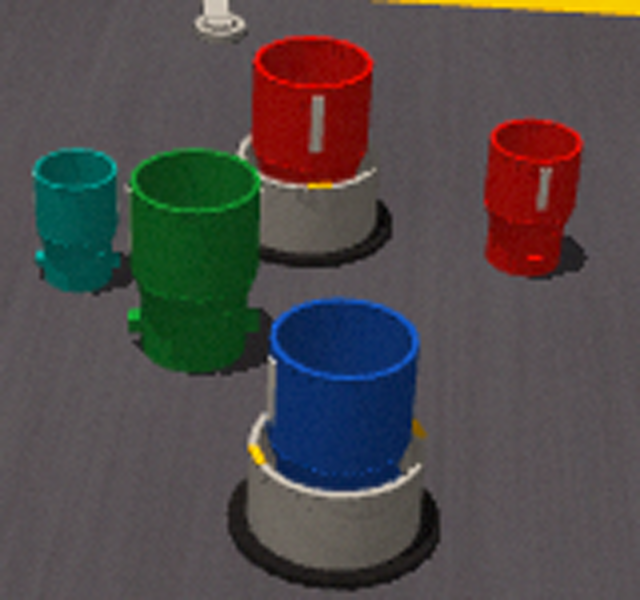

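View pics/crop_tray.png

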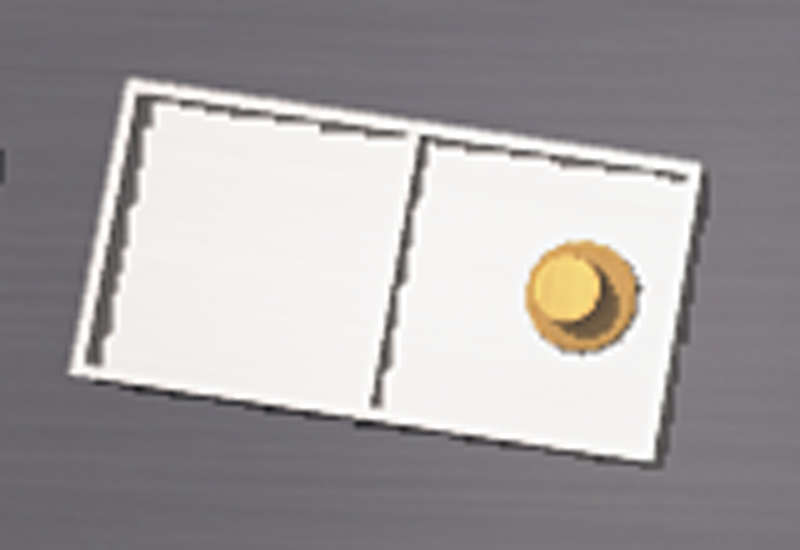

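Red candidates in the top view are the cup at (462,244) and the one at (447,306). The first is larger (rim about 60 mm against 45 mm across, top at 94 mm) and stands in the holder with yellow marks, so it is the one meant. The crops confirm this: its white stripe is in line with a yellow mark. Green (394,219) and turquoise (421,186) are excluded by colour. The empty bay is at (150,230); the brass standoff is in the other bay.

I'm moving towards the red cup.

```bash
python3 -m creep '[0,-0.06,0.05,0,0, 0,-0.12,0.1,0,0, 0,-0.18,0.15,0,0, 0,-0.24,0.2,0,0, 0,-0.3,0.25,0,0, 0,-0.36,0.3,0,0, 0,-0.42,0.35,0,0, 0,-0.48,0.4,0,0, 0,-0.54,0.45,0,0, 0,-0.6,0.5,0,0]'
python3 - <<'E'
from h import *; from rig import bot
s=bot.observe();M=R.from_quat(s["tool_rot"]).as_matrix();print(s["tool_pos"],((np.array([.5205,-.2588,.2])-s["tool_pos"])@M/.5).round(3))
E
```

```text
clock: 0.98
tool_pos: [0.3472, 0.2161, 0.2311]
tool_rot: [0.821, 0.571, 0.0, 0.0]
contact_force: [0.6, -0.0, 0.8]
opening: 0.0855
[0.34720629 0.21613375 0.2311369 ] [-0.771  0.655  0.062]
```

```bash
python3 -m creep '[0,-0.06,0.05,0,0, 0,-0.12,0.1,0,0, 0,-0.18,0.15,0,0, 0,-0.24,0.2,0,0, 0,-0.3,0.25,0,0, 0,-0.36,0.3,0,0, 0,-0.42,0.35,0,0, 0,-0.48,0.4,0,0, 0,-0.54,0.45,0,0, 0,-0.6,0.5,0,0]'
python3 - <<'E'
from h import *; from rig import bot
s=bot.observe();M=R.from_quat(s["tool_rot"]).as_matrix();print(s["tool_pos"],((np.array([.5205,-.2588,.2])-s["tool_pos"])@M/.5).round(3))
E
```

```text
clock: 1.82
tool_pos: [0.4775, -0.1522, 0.231]
tool_rot: [0.821, 0.571, 0.0, -0.0]
contact_force: [0.7, -0.1, 1.1]
opening: 0.0851
[ 0.47751618 -0.15221204  0.23102922] [-0.17   0.155  0.062]
```

```bash
python3 -m creep '[0,-0.04,0.03,0.01,0, 0,-0.08,0.06,0.02,0, 0,-0.12,0.1,0.04,0, 0,-0.15,0.14,0.05,0, 0,-0.17,0.155,0.062,0, 0,-0.17,0.155,0.062,0, 0,-0.17,0.155,0.062,0, 0,-0.17,0.155,0.062,0, 0,-0.17,0.155,0.062,0, 0,-0.17,0.155,0.062,0]'
python3 - <<'E'
from h import *; from rig import bot
s=bot.observe();M=R.from_quat(s["tool_rot"]).as_matrix();print(s["tool_pos"],s["qpos"])
for n in ["wrist","top","side"]:
    c=bot.capture(n);im=c["image"];cv2.imwrite(f"pics/{n}1.png",im);P=cloud(c)
    red=mask(im,(0,150,60),(6,255,255))|mask(im,(174,150,60),(180,255,255))
    k=(red)&(c["range_z"]>0)&(np.abs(P[...,2]-.094)<.004)&(np.hypot(P[...,0]-.52,P[...,1]+.259)<.05)
    q=P[k]
    if len(q)>20: print(n,np.median(q[:,2]),circ(q),len(q))
E
```

```text
clock: 2.65
tool_pos: [0.5206, -0.2558, 0.2009]
tool_rot: [0.82, 0.572, 0.0, 0.0]
contact_force: [0.6, -0.1, 0.0]
opening: 0.0856
[ 0.52062696 -0.25582589  0.20091843] [-5.77789150e-01  1.49597052e-01  1.75041084e+00  1.88519679e-04
  1.24092216e+00 -1.79503206e+00]
wrist 0.09338006962445443 (array([ 0.51988974, -0.25972829,  0.02803318]), np.float64(0.0008806660688471634)) 1224
top 0.09295031707090795 (array([ 0.5200476 , -0.25970339,  0.0281473 ]), np.float64(0.0009814686962463675)) 139
side 0.09271321280207073 (array([ 0.52137514, -0.25755482,  0.02830815]), np.float64(0.0016201349192035493)) 148
```

View pics/wrist1.png

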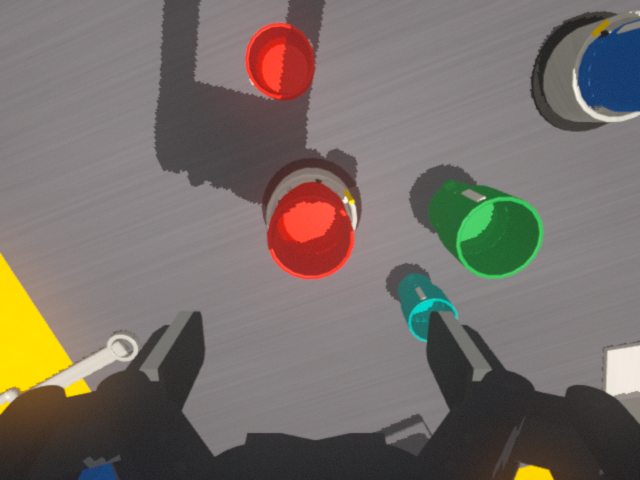

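View pics/side1.png

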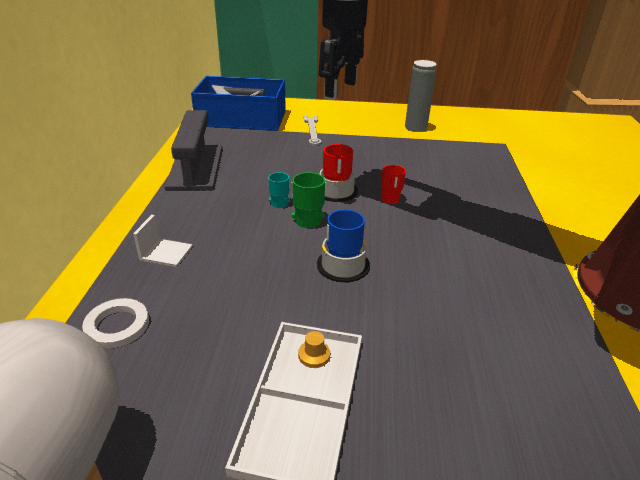

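```bash
python3 - <<'E'
from h import *; from rig import bot
s=bot.observe();M=R.from_quat(s["tool_rot"]).as_matrix();print(s["clock"],s["tool_pos"],s["joint_velocities"].round(3),((np.array([.520,-.2592,.062])-s["tool_pos"])@M/.5).round(4))
E
```

```text
2.8 [ 0.52075349 -0.25626463  0.20086407] [-0.005  0.006 -0.004 -0.001 -0.001 -0.   ] [-0.006   0.0004  0.2777]
```

```bash
python3 -m creep '[0,-0.006,0,0.03,0, 0,-0.006,0,0.07,0, 0,-0.006,0,0.11,0, 0,-0.006,0,0.15,0, 0,-0.006,0,0.19,0, 0,-0.006,0,0.23,0, 0,-0.006,0,0.26,0, 0,-0.006,0,0.278,0, 0,-0.006,0,0.278,0, 0,-0.006,0,0.278,0]'
python3 - <<'E'
from h import *; from rig import bot
c=bot.capture("side");im=c["image"];cv2.imwrite("pics/s2.png",cv2.resize(im[80:230,240:440],None,fx=4,fy=4,interpolation=2))
c=bot.capture("wrist");cv2.imwrite("pics/w2.png",c["image"])
s=bot.observe();print(s["tool_pos"],s["contact_force"],s["ft_torque"])
E
```

```text
clock: 3.63
tool_pos: [0.5196, -0.2595, 0.0613]
tool_rot: [0.821, 0.571, -0.0, -0.0]
contact_force: [0.6, -0.0, 0.9]
opening: 0.0854
[ 0.52070276 -0.26030369  0.06275261] [ 1.38395902  0.05402857 -0.89182516] [-0.00905385  0.02695773  0.00224038]
```

View pics/s2.png

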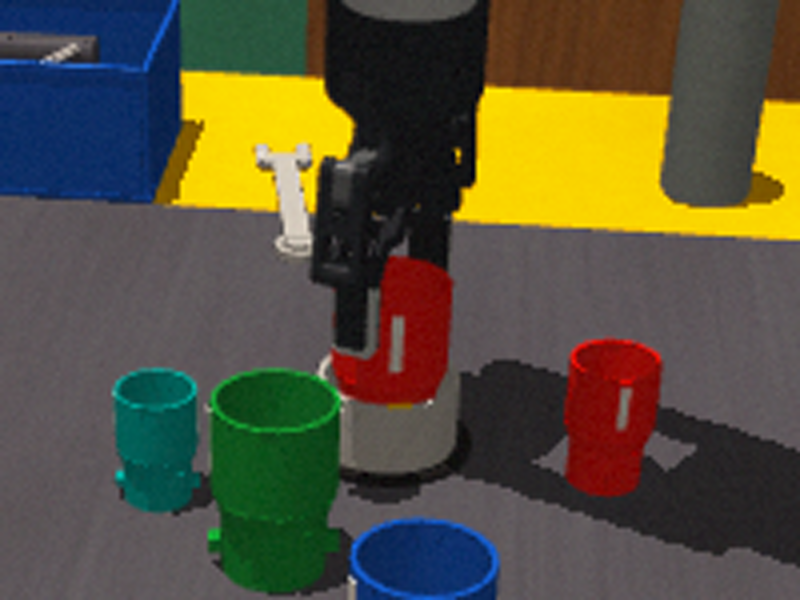

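View pics/w2.png

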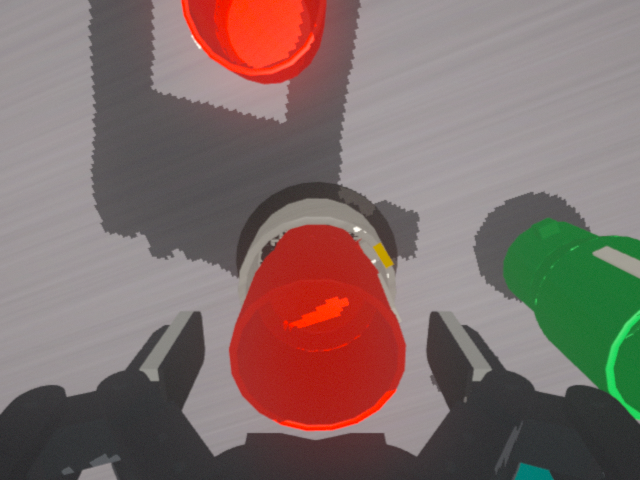

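The cup is centred between the pads (rim columns 230–405, pads at 203 and 428), and the pads are above the holder rim. I'm closing now.

```bash
python3 -m creep '[0.3,0,0,0,0, 0.5,0,0,0,0, 0.7,0,0,0,0, 1,0,0,0,0, 1,0,0,0,0, 1,0,0,0,0, 1,0,0,0,0, 1,0,0,0,0, 1,0,0,0,0, 1,0,0,0,0]' 80
python3 - <<'E'
from h import *; from rig import bot
s=bot.observe();print(s["tool_pos"],s["contact_force"],s["ft_torque"],s["opening"],s["qpos"])
E
```

```text
clock: 4.57
tool_pos: [0.5209, -0.2601, 0.0634]
tool_rot: [0.821, 0.571, 0.001, 0.001]
contact_force: [-1.1, 1.8, 5.6]
opening: 0.0577
[ 0.52090481 -0.26009255  0.06337741] [-1.12774924  1.75470616  5.61005681] [ 0.24755021  0.09507902 -0.01107151] 0.05769101426015091 [-5.83952901e-01  3.23935992e-01  1.82776945e+00  7.70694116e-04
  9.87286084e-01 -1.80019214e+00]
```

```bash
python3 -m creep '[1,0,0,0,0.06, 1,0,0,0,0.16, 1,0,0,0,0.28, 1,0,0,0,0.4, 1,0,0,0,0.52, 1,0,0,0,0.64, 1,0,0,0,0.76, 1,0,0,0,0.88, 1,0,0,0,1, 1,0,0,0,1]'
python3 - <<'E'
from h import *; from rig import bot
c=bot.capture("side");im=c["image"];cv2.imwrite("pics/s3.png",cv2.resize(im[80:230,240:440],None,fx=4,fy=4,interpolation=2))
s=bot.observe();print(s["tool_pos"],s["contact_force"],s["ft_torque"],s["opening"],s["qpos"])
E
```

```text
clock: 5.4
tool_pos: [0.5211, -0.2607, 0.0633]
tool_rot: [0.977, 0.213, 0.001, 0.001]
contact_force: [0.3, 0.3, 6.2]
opening: 0.0578
[ 0.52101273 -0.26065201  0.06332024] [-0.0951681   0.40679752  6.18026369] [-0.1071525   0.21376342 -0.23947787] 0.05778107669861199 [-5.84328851e-01  3.24220906e-01  1.82752306e+00  2.37533449e-05
  9.86382983e-01 -1.01570430e+00]
```

View pics/s3.png

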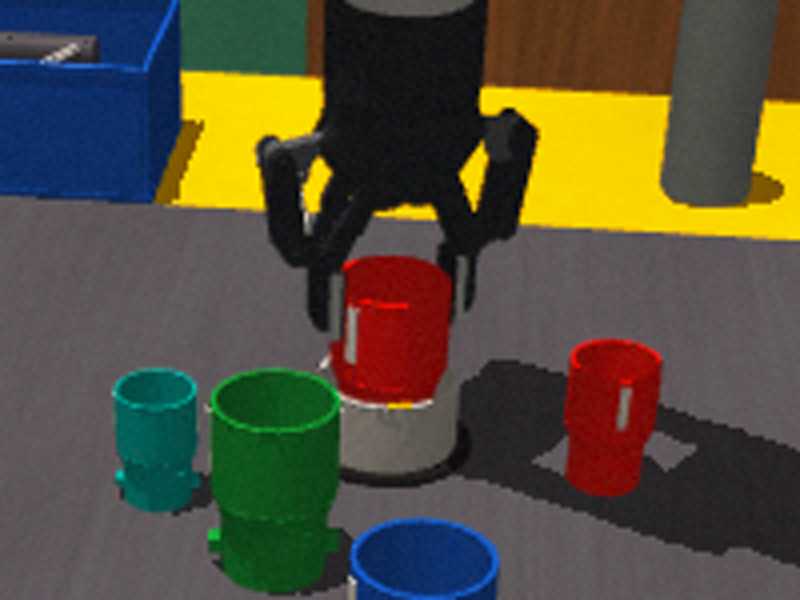

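The stripe moved with the fingers, from the crop column near 397 to 350, and is now well off the yellow mark at (400,406). The cup turned about 45°. Next is a straight pull up.

```bash
python3 -m creep '[1,0,0,-0.005,0, 1,0,0,-0.012,0, 1,0,0,-0.02,0, 1,0,0,-0.03,0, 1,0,0,-0.05,0, 1,0,0,-0.08,0, 1,0,0,-0.12,0, 1,0,0,-0.16,0, 1,0,0,-0.2,0, 1,0,0,-0.24,0]'
python3 - <<'E'
from h import *; from rig import bot
c=bot.capture("side");im=c["image"];cv2.imwrite("pics/s4.png",cv2.resize(im[40:230,240:440],None,fx=3,fy=3,interpolation=2))
s=bot.observe();M=R.from_quat(s["tool_rot"]).as_matrix();print(s["tool_pos"],s["contact_force"],s["ft_torque"],s["opening"],s["qpos"],((np.array([.535,.324,.19])-s["tool_pos"])@M/.5).round(4))
E
```

```text
clock: 6.28
tool_pos: [0.5196, -0.2597, 0.1841]
tool_rot: [0.977, 0.214, 0.0, 0.0]
contact_force: [0.4, -0.0, -1.8]
opening: 0.0577
[ 0.52225213 -0.2613385   0.18928202] [ 1.40057217 -0.96962116  2.05659504] [-0.04863427 -0.13834854 -0.03291258] 0.05775147664759783 [-5.84034601e-01  1.64116372e-01  1.75690223e+00 -1.87508390e-04
  1.21153857e+00 -1.01521727e+00] [ 0.5125 -1.0528 -0.0073]
```

View pics/s4.png

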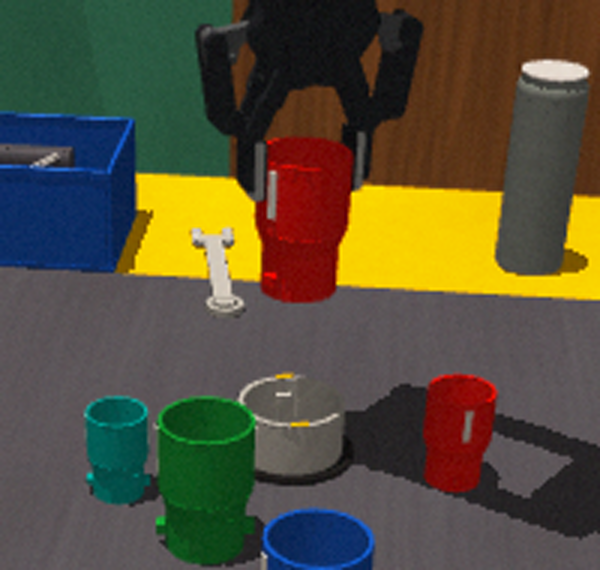

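```bash
python3 -m creep '[1,0.005,-0.01,-0.04,0, 1,0.02,-0.04,-0.08,0, 1,0.05,-0.1,-0.08,0, 1,0.08,-0.17,-0.08,0, 1,0.12,-0.24,-0.08,0, 1,0.16,-0.31,-0.08,0, 1,0.2,-0.39,-0.08,0, 1,0.24,-0.47,-0.08,0, 1,0.27,-0.55,-0.08,0, 1,0.3,-0.62,-0.08,0]'
python3 - <<'E'
from h import *; from rig import bot
s=bot.observe();M=R.from_quat(s["tool_rot"]).as_matrix();print(s["contact_force"],s["opening"],((np.array([.535,.324,.19])-s["tool_pos"])@M/.5).round(4))
E
```

```text
clock: 7.17
tool_pos: [0.5261, 0.083, 0.2223]
tool_rot: [0.977, 0.214, 0.0, 0.0]
contact_force: [1.0, 0.0, -2.4]
opening: 0.0577
[ 1.03891237  0.01259407 -2.36228223] 0.057691101138791744 [ 0.2175 -0.4305  0.0645]
```

```bash
python3 -m creep '[1,0.03,-0.06,0,0, 1,0.06,-0.13,0,0, 1,0.1,-0.2,0,0, 1,0.14,-0.27,0,0, 1,0.17,-0.34,0,0, 1,0.2,-0.39,0,0, 1,0.21,-0.42,0,0, 1,0.217,-0.43,0,0, 1,0.217,-0.43,0,0, 1,0.217,-0.43,0,0]'
python3 - <<'E'
from h import *; from rig import bot
for n in ["top","side","wrist"]:
    c=bot.capture(n);im=c["image"];cv2.imwrite(f"pics/{n}5.png",im);np.savez(n+"5.npz",**c);P=cloud(c)
    red=mask(im,(0,150,60),(8,255,255))|mask(im,(172,150,60),(180,255,255))
    k=red&(c["range_z"]>0)&(np.hypot(P[...,0]-.535,P[...,1]-.324)<.07)
    q=P[k]
    if len(q)>20: print(n,np.percentile(q[:,2],[2,98]),len(q))
s=bot.observe();M=R.from_quat(s["tool_rot"]).as_matrix();print(s["tool_pos"],s["tool_rot"])
E
```

```text
clock: 8.0
tool_pos: [0.5354, 0.3206, 0.2213]
tool_rot: [0.977, 0.214, -0.0, 0.001]
contact_force: [0.0, 0.3, -1.9]
opening: 0.0581
top [0.17341074 0.25278678] 1079
side [0.17065874 0.47433263] 12194
wrist [0.19482336 0.25217643] 25666
[0.53569613 0.31998817 0.22130111] [ 9.77119385e-01  2.12691158e-01 -2.38745249e-04  3.47655230e-04]
```

View pics/side5.png

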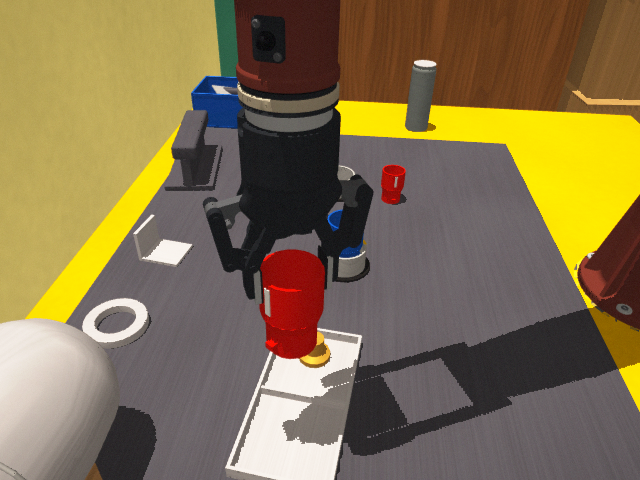

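View pics/wrist5.png

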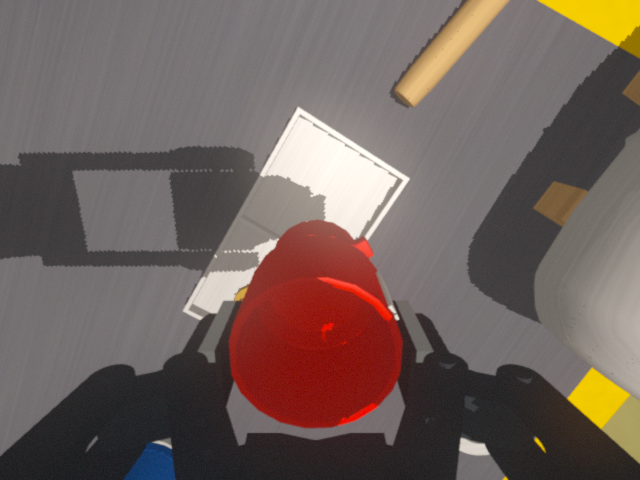

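```bash
python3 - <<'E'
from h import *; from rig import bot
c=dict(np.load("side0.npz"))
for uv in [(282,323),(362,333),(231,470),(262,392),(347,404)]: print(uv,plane(c,uv,.018)[0].round(3))
s=bot.observe();M=R.from_quat(s["tool_rot"]).as_matrix();print(s["tool_pos"],((np.array([.535,.323,.070])-s["tool_pos"])@M/.5).round(4))
E
```

```text
(282, 323) [0.573 0.157 0.018]
(362, 333) [0.459 0.164 0.018]
(231, 470) [0.595 0.38  0.018]
(262, 392) [0.58  0.277 0.018]
(347, 404) [0.475 0.284 0.018]
[0.53569613 0.31998817 0.22130111] [ 0.0014 -0.0062  0.3026]
```

Side-view corners agree with the top view to within about 5 mm, so the bay centre is about (0.535, 0.325). I'm descending.

```bash
python3 -m creep '[1,0,-0.006,0.03,0, 1,0,-0.006,0.07,0, 1,0,-0.006,0.11,0, 1,0,-0.006,0.15,0, 1,0,-0.006,0.19,0, 1,0,-0.006,0.23,0, 1,0,-0.006,0.26,0, 1,0,-0.006,0.28,0, 1,0,-0.006,0.29,0, 1,0,-0.006,0.295,0]'
python3 - <<'E'
from h import *; from rig import bot
c=bot.capture("side");im=c["image"];cv2.imwrite("pics/s6.png",im)
s=bot.observe();print(s["tool_pos"],s["contact_force"],s["opening"])
E
```

```text
clock: 8.98
tool_pos: [0.5342, 0.3236, 0.0732]
tool_rot: [0.977, 0.213, -0.001, 0.0]
contact_force: [0.7, 0.4, -1.0]
opening: 0.0581
[0.53437268 0.32387913 0.07346082] [ 0.30472273  0.10654642 -0.8767725 ] 0.05786931337966488
```

View pics/s6.png

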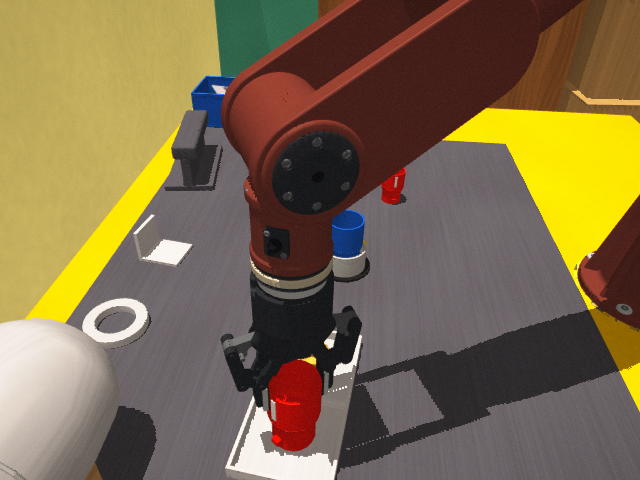

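The cup is upright over the empty bay, foot near (293,443). I'm lowering the last millimetres.

```bash
python3 -m creep '[1,0,0,0.003,0, 1,0,0,0.006,0, 1,0,0,0.009,0, 1,0,0,0.011,0, 1,0,0,0.013,0, 1,0,0,0.014,0, 1,0,0,0.015,0, 1,0,0,0.016,0, 1,0,0,0.016,0, 1,0,0,0.016,0]'
```

```text
clock: 9.87
tool_pos: [0.5342, 0.3245, 0.0658]
tool_rot: [0.977, 0.214, -0.0, 0.0]
contact_force: [0.2, -0.3, -2.0]
opening: 0.0579
```

```bash
python3 -m creep '[1,0,0,0.001,0, 1,0,0,0.002,0, 1,0,0,0.003,0, 1,0,0,0.004,0, 1,0,0,0.004,0, 1,0,0,0.004,0, 1,0,0,0.004,0, 1,0,0,0.004,0, 1,0,0,0.004,0, 1,0,0,0.004,0]'
```

```text
clock: 10.7
tool_pos: [0.5343, 0.3245, 0.0638]
tool_rot: [0.977, 0.214, 0.0, -0.0]
contact_force: [0.0, -0.2, -0.9]
opening: 0.0578
```

```bash
python3 -m creep '[1,0,0,0.001,0, 1,0,0,0.002,0, 1,0,0,0.003,0, 1,0,0,0.003,0, 1,0,0,0.003,0, 1,0,0,0.003,0, 1,0,0,0.003,0, 1,0,0,0.003,0, 1,0,0,0.003,0, 1,0,0,0.003,0]'
```

```text
clock: 11.53
tool_pos: [0.5344, 0.3246, 0.0633]
tool_rot: [0.977, 0.214, 0.0, -0.0]
contact_force: [-2.3, 0.2, 5.6]
opening: 0.0579
```

The force went from −1 N to +5.6 N, so the cup is on the floor. I'm opening slowly, then retreating straight up.

```bash
python3 -m creep '[0.3,0,0,0,0, 0.2,0,0,0,0, 0.1,0,0,0,0, 0,0,0,0,0, 0,0,0,0,0, 0,0,0,0,0, 0,0,0,0,0, 0,0,0,0,0, 0,0,0,0,0, 0,0,0,0,0]' 20
python3 - <<'E'
from h import *; from rig import bot
c=bot.capture("wrist");cv2.imwrite("pics/w7.png",c["image"])
E
```

```text
clock: 12.37
tool_pos: [0.5342, 0.3245, 0.0623]
tool_rot: [0.977, 0.214, -0.0, 0.0]
contact_force: [-1.0, -0.6, -0.0]
opening: 0.085
```

View pics/w7.png

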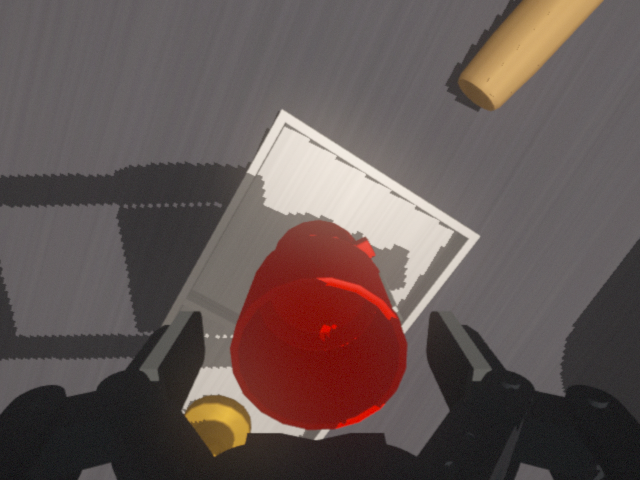

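The fingers are clear on both sides: the rim spans columns 232–406 and the pads are at 203 and 428. I'm going up.

```bash
python3 -m creep '[0,0,0,-0.02,0, 0,0,0,-0.05,0, 0,0,0,-0.09,0, 0,0,0,-0.13,0, 0,0,0,-0.17,0, 0,0,0,-0.21,0, 0,0,0,-0.25,0, 0,0,0,-0.28,0, 0,0,0,-0.3,0, 0,0,0,-0.3,0]'
python3 -m creep '[0,0,0.03,0,0, 0,0,0.07,0,0, 0,0,0.12,0,0, 0,0,0.17,0,0, 0,0,0.23,0,0, 0,0,0.29,0,0, 0,0,0.34,0,0, 0,0,0.38,0,0, 0,0,0.4,0,0, 0,0,0.4,0,0]'
python3 - <<'E'
from h import *; from rig import bot
for n in ["top","side"]:
    c=bot.capture(n);im=c["image"];cv2.imwrite(f"pics/{n}8.png",im);P=cloud(c)
    red=mask(im,(0,150,60),(6,255,255))|mask(im,(174,150,60),(180,255,255));blue=mask(im,(105,120,60),(120,255,255))
    for nm,m,x,y in [("red",red,.535,.324),("blue",blue,.4935,-.0087)]:
        k=m&(c["range_z"]>0)&(np.abs(P[...,2]-.094)<.004)&(np.hypot(P[...,0]-x,P[...,1]-y)<.06)
        q=P[k]
        if len(q)>20: print(n,nm,np.median(q[:,2]),circ(q),len(q), np.linalg.lstsq(np.c_[q[:,:2],np.ones(len(q))],q[:,2],rcond=None)[0][:2])
print(bot.observe()["contact_force"])
E
```

```text
clock: 13.25
tool_pos: [0.536, 0.3253, 0.2163]
tool_rot: [0.977, 0.214, 0.003, -0.001]
contact_force: [0.4, -1.1, 0.3]
opening: 0.085
clock: 14.08
tool_pos: [0.6178, 0.1398, 0.2106]
tool_rot: [0.977, 0.212, -0.001, 0.0]
contact_force: [-0.1, -0.2, -0.5]
opening: 0.0857
top blue 0.09348540710764852 (array([ 0.49301193, -0.00995549,  0.02797978]), np.float64(0.0007908502726092951)) 145 [-0.0043866   0.01101075]
side red 0.09312573786602252 (array([0.53536298, 0.3269901 , 0.02821441]), np.float64(0.0010072541568256414)) 574 [-0.0010901   0.00324522]
side blue 0.09270759530727982 (array([ 0.49397647, -0.00720586,  0.02817942]), np.float64(0.0011944578137606224)) 234 [ 0.00190847 -0.00011646]
[-0.72577489  0.23036045 -0.51615736]
```

View pics/top8.png

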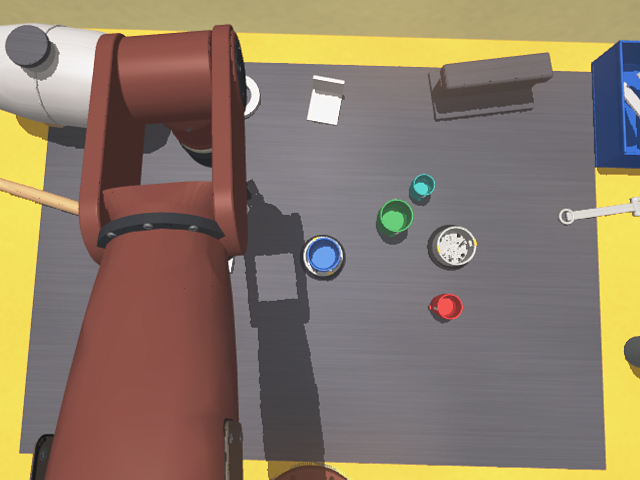

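View pics/side8.png

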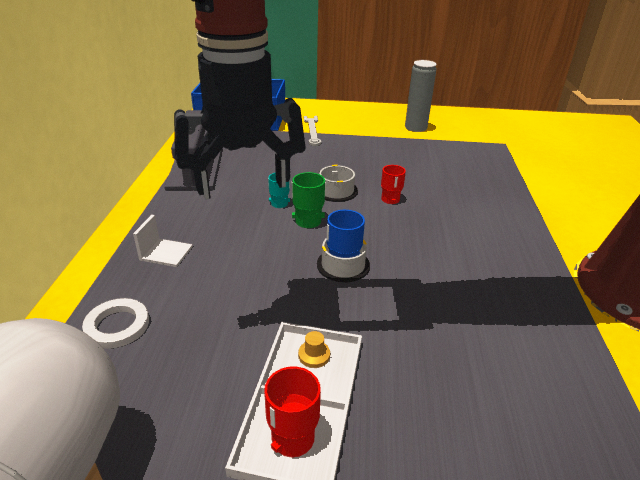

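The cup stands upright in the empty bay (side view, around (293,410)), the blue cup has not moved, and the gripper is clear.

```bash
python3 -c "
from rig import bot
bot.sign_off()"
```

```text
the job is handed in; nothing more can be done
```

The red cup is standing upright in the empty tray bay, and I handed the job in at about 14 s. I gripped it across the rim at 80 N, turned it about 45°, pulled it straight up out of the holder, set it down and backed the gripper away.

**Red cup:** in the last side view its rim centre is at (0.535, 0.327), about 2–3 mm from the bay centre I measured. The rim is level to within 0.5° and about 94 mm high, close to the 95 mm expected for a 90 mm cup on a 5 mm floor. I checked this from the side camera only, because the arm hid the cup from the top camera.

**Blue cup:** it is within about 1 mm of where it started in both views.

**Disagreements:** the top and side cameras differ by 2–3 mm, roughly the stated calibration. The gripper read 57.8 mm on the 60 mm cup. The contact-force readings at the end were below 1 N, so the robot was touching nothing. No check failed.

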